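# Press open the touch-lid paper bin

### The arm

A 6-joint arm with a two-finger parallel gripper is mounted at the origin on the work surface. World frame = base frame: x ahead of the robot, y to its left, z up, the work surface at z = 0. Lengths are in m, angles in degrees, forces in N, time in s.
With the tool pointing down it reaches from about 0.4 to 0.825 m from the base axis. Payload 7 kg.
Tool frame: the origin (TCP) lies midway between the tips of the shut fingers; the grasp point (between the pads) lies 19 mm behind it (ctrl.hold_point_z is the distance from the TCP to the grasp point, in m); z points along the fingers, y is the line along which they close (so a half turn about z gives the same grasp; the last joint's range is limited). The gripper opens to 88 mm and grips with 3 to 60 N. Pads are 19 mm wide; open, the fingers measure 130 mm over their backs; the gripper's body (78 mm by 193 mm) begins 47 mm behind the grasp point.
Start: joints at [-53.394, 20.546, 0.682, 0, -70.136, -16.507], TCP at [0.232, -0.634, 0.227] pointing down, gripper open.
Joint ranges: [-176.03, 176.03], [-82.01, 121.73], [-58.28, 71.71], [-173.87, 95.51], [-174.79, -0.11], [-173.66, 173.66]. Speed limits (degrees/s): [136.94, 136.94, 172.46, 180, 180, 180].

### API

Orientations are given as [roll, pitch, yaw] about the fixed x, y, z axes, in that order (R = Rz(yaw) Ry(pitch) Rx(roll)).
In Python, from plant import ctrl gives the robot as it stands.
- The arm moves only by the tool apply_moves, never from a script. Its argument "deltas" is a list of rows, each an object with "fingers": the finger opening in mm, from 0 to 87.6; "delta_pos": the shift along the tool's x, y, z in mm, a list of three; "angular": the turn, a rotation vector about the tool's x, y, z in degrees, a list of three. A call has 1 to 10 rows; each row is the pose to reach, as a shift and turn from the pose commanded when the call began, along the tool's axes at that moment; what a row does not reach only later rows make up. A row lasts 1/10 s, in which the tool goes at most 50 mm and 8.59 degrees, less where a joint would pass 70% of its speed; a pose out of reach is approached as far as the arm can. A call with a gripper value outside its range is refused whole. The fingers move at their own pace and stop on an object; the grip force is fixed at half the most. Time passes only in rows, so rows that repeat a pose let the fingers close. It gives the time, the measured TCP pose, the force, the opening and the grip force at its end, in the units of the state.
- ctrl.get_obs(): the state, without advancing time (a new reading comes with each control period).
- ctrl.snapshot(name): name is "scene" or "side" or "wrist"; returns the picture (420x560x3 uint8, red, green, blue); there is no depth.
- ctrl.camera_params(name): a dict with "fx", "fy", "cx", "cy" (pixels), "cam_to_world" (4x4, takes a point from camera to world coordinates); the wrist camera has in their place "mount" (4x4, takes a point from camera to tool coordinates, whose origin is the TCP and whose axes are the flange's). Camera axes: x right, y up, looking along -z (the intrinsics and any distortion apply to the point x, -y, -z); pixel columns grow to the right and rows downward; lengths in m; the calibration is good to about 2 mm. A picture is of the moment at which its call begins: read the wrist's pose just before it. camera_params takes no time and is no camera call.
- ctrl.close_job(): hands the job in; it is judged then, once.
The state is a dict: "clock": time; "joint_pos": joint angles; "qvel": joint speeds; "tau": joint torques, N m; "tool_pos": TCP position; "orientation": TCP orientation; "force": force on the tool from outside, world axes, zero at the start; "moment": the same for the moment, N m; "opening": finger opening in m; "gripper_force": force on a finger pad.
Only numpy, scipy, OpenCV 4.12 (cv2) and the standard library are available. Lean on these libraries where they do the work, as an engineer would, in place of code of your own. Each camera call takes 0.05 s, during which the arm holds its last target. There are 200 camera calls.

### The job

Open the paper bin, the one with the blue lid, for the end-of-class clear-up: with the fingertips press the pad at the front of the lid lightly down until the push-push latch lets go, then take the fingers away so that the lid springs up by itself. Make sure the lid stays fully open, and do not touch it again once it is up, since a second push would shut it. Only touch, do not pick anything up or shove it: both bins, the paint bottles and the water bottle stay where they are, and the dark-lidded bin stays shut.

Things in the scene. Friction and masses are not known exactly. Their poses are not given: they have to be found in the camera images.
- paper_bin: The scrap-paper bin, to be opened: loose plastic touch-lid bin, 0.9 to 1.8 kg. Pale shell 152 (x) by 172 mm (y); collar 160 by 180 mm, top 206 mm up; blue lid 142 by 164 mm inside the collar, flat top 214 mm up when shut. Origin: centre of the underside, on the table. x runs from front to back (hinge), y to the bin's left, z up. At yaw 0 the front faces the robot (-x); yaw up to 0.6 rad either way
- paper_pad (a point): middle of the touch pad, a lighter blue strip 28 mm front to back by 70 mm wide on top of the blue lid at its front edge. The point is on the pad's upper face: 215.5 mm above the table when shut, 54 mm in front of the bin's centre, 17 mm behind the lid's front edge, 122 mm in front of the hinge. It moves with the lid
- paper_lid (a joint): hinge angle of the blue lid, rad: 0 latched shut, below 0 pressed, above 0 open. The pad resists with 3 to 4 N; 4 mm down (-0.032) the latch lets go, 6.3 mm down (-0.052) is a hard stop. Released too early it stays shut at 0; later, a damped spring swings it up and back in 0.8 s to its stop at 1.35 (near upright), pushing a finger in its way with 3 N, and holds it. Pushed right down again it latches
- waste_bin: The general-waste bin, to be left shut: loose plastic touch-lid bin, 0.9 to 1.8 kg. Pale shell 152 (x) by 172 mm (y); collar 160 by 180 mm, top 206 mm up; dark grey lid 142 by 164 mm inside the collar, flat top 214 mm up when shut. Origin: centre of the underside, on the table. x runs from front to back (hinge), y to the bin's left, z up. At yaw 0 the front faces the robot (-x); yaw up to 0.6 rad either way
- waste_pad (a point): middle of the touch pad, a lighter grey strip 28 mm front to back by 70 mm wide on top of the dark grey lid at its front edge. The point is on the pad's upper face: 215.5 mm above the table when shut, 54 mm in front of the bin's centre, 17 mm behind the lid's front edge, 122 mm in front of the hinge. It moves with the lid
- waste_lid (a joint): hinge angle of the dark grey lid, rad: 0 latched shut, below 0 pressed, above 0 open. Same latch and spring as the blue lid
- red_paint: red paint bottle with a pale label and a black cap, 70 mm across, 192 mm tall, 0.55 kg, standing loose. Origin: centre of its underside, z up. Bystander
- white_paint: white paint bottle with a pale label and a black cap, 70 mm across, 192 mm tall, 0.55 kg, standing loose. Origin: centre of its underside, z up. Bystander
- water_bottle: lilac water bottle, 76 mm across, 228 mm tall, 0.6 kg, standing loose behind the bins. Origin: centre of its underside, z up. Bystander

How it is judged (in metres and radians):
On the way, in this order (a step that is already met when the one before it is completed fails the run):
1. the front of the blue lid is pressed down below its shut place (value of joint paper_lid below -0.02 rad and contact force between the fingers and paper_bin above 0.5 N), for 0.02 s.
2. the latch has let go and the blue lid has sprung fully open and stays open (value of joint paper_lid above 1.2 rad), for 1 s.
At the end, for the whole second after the job is handed in: The blue lid stands open at its stop (more than 1.2 rad) and at rest with nothing touching it, the dark grey lid is still shut (within 0.03 rad), and both bins and the three bottles stand upright (within 0.15 rad) within 20 mm of where they started (value of joint paper_lid above 1.2 rad and linear speed of paper_bin below 0.02 m/s and velocity of joint paper_lid between -0.1 and 0.1 rad/s and distance of each of paper_bin, waste_bin, red_paint, white_paint, water_bottle from where it was at the start of the episode below 0.02 m and angle between each of paper_bin, waste_bin, red_paint, white_paint, water_bottle's own z axis and vertical below 0.15 rad and value of joint waste_lid between -0.015 and 0.03 rad).
It fails at once if the blue-lidded bin is lifted, tipped over (0.15 rad) or shoved more than 20 mm (height (world z) of paper_bin above 0.01 m or angle between paper_bin's own z axis and vertical above 0.15 rad or distance of paper_bin from where it was at the start of the episode above 0.02 m).
It fails at once if the blue lid or its bin is pressed harder than 50 N (contact force between the fingers and paper_bin above 50 N).
It fails at once if the blue-lidded bin is touched (more than 2 N) once its lid is up (past 0.9 rad) (value of joint paper_lid above 0.9 rad and contact force between any of the fingers, the arm and paper_bin above 2 N).
It fails at once if the dark grey lid is pressed or opened (-0.015 or 0.03 rad) (value of joint waste_lid above 0.03 rad or value of joint waste_lid below -0.015 rad).
It fails at once if the dark-lidded bin, a paint bottle or the water bottle is lifted, tipped (0.15 rad) or moved more than 20 mm (distance of any of waste_bin, red_paint, white_paint, water_bottle from where it was at the start of the episode above 0.02 m or angle between any of waste_bin, red_paint, white_paint, water_bottle's own z axis and vertical above 0.15 rad).
It also fails if it takes over 32 s, if anything falls off the work surface, if the arm or the gripper's body presses on something with over 40 N, if the wrist force passes 120 N, or if a joint passes its speed limit or range.

## Working session

There is one attempt and no reset: what is moved stays moved. The work goes in short steps, Python scripts to look and compute and a tool call to move; the robot and the scene stay as the last step left them, time stands still between calls to the robot, and variables do not carry over. Pictures are saved under pics/ and viewed, at most 10 in all, crops included, and the job is handed in when it is done.

Besides the shell and the picture viewer there is one more tool, called after "Emit:" as a command line: name --argument value ..., lists and objects as JSON in quotes. apply_moves: Moves the arm, as the interface text tells. Its arguments: {"type":"object","properties":{"deltas":{"type":"array"}},"required":["deltas"]}

```bash
mkdir -p pics; python3 - <<'E'
from plant import ctrl
import cv2,numpy as np
a=[ctrl.snapshot(n) for n in("scene","side")]
for n,i in zip(("scene","side"),a): cv2.imwrite(f"pics/{n}0.png",i[:,:,::-1]); 
for n in("scene","side"): 
    p=ctrl.camera_params(n);print(n,p['fx'],p['cx'],p['cy'],[k for k in p],np.round(p['cam_to_world'],3).tolist())
o=ctrl.get_obs();print(o)
E
```

```text
scene 422.2801659043413 275.5159429294447 213.34467973434968 ['fx', 'fy', 'cx', 'cy', 'cam_to_world'] [[-0.976, 0.203, -0.077, 0.502], [-0.217, -0.925, 0.311, 0.239], [-0.008, 0.32, 0.947, 0.912], [0.0, 0.0, 0.0, 1.0]]
side 524.0402082403025 279.15803980576794 203.96783618711385 ['fx', 'fy', 'cx', 'cy', 'cam_to_world'] [[0.019, -0.859, 0.511, 1.063], [1.0, 0.022, -0.001, 0.007], [-0.01, 0.511, 0.86, 0.972], [0.0, 0.0, 0.0, 1.0]]
{'clock': 0.1, 'joint_pos': array([-5.33928583e+01,  2.05870677e+01,  6.40039359e-01, -2.06963955e-02,
       -7.01368235e+01, -1.65040701e+01]), 'qvel': array([-0.03190292, -0.12945868,  0.09710867,  0.14198254, -0.03103271,
       -0.03490213]), 'tau': array([-9.78635435e-04, -5.84160876e+01,  2.93750435e+01,  7.01539010e+00,
        1.01589609e-02, -5.81719632e-05]), 'tool_pos': array([ 0.23181123, -0.63347414,  0.22571777]), 'orientation': array([ 1.79914075e+02, -5.16799973e-03, -1.59903971e+02]), 'force': array([-0.23233201, -1.19136947, -0.53836115]), 'moment': array([-0.03370905, -0.05364209, -0.02814923]), 'gripper_force': 0.0, 'opening': 0.08754327910714878}
```

View pics/scene0.png

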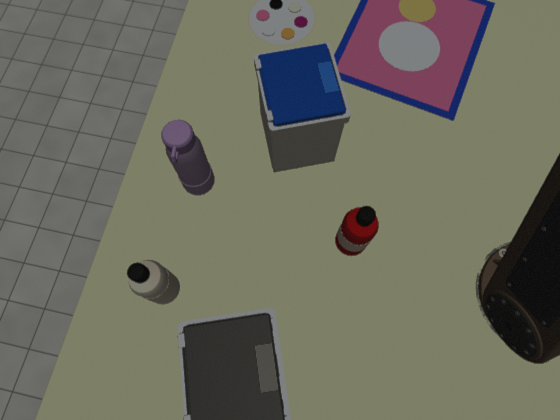

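View pics/side0.png

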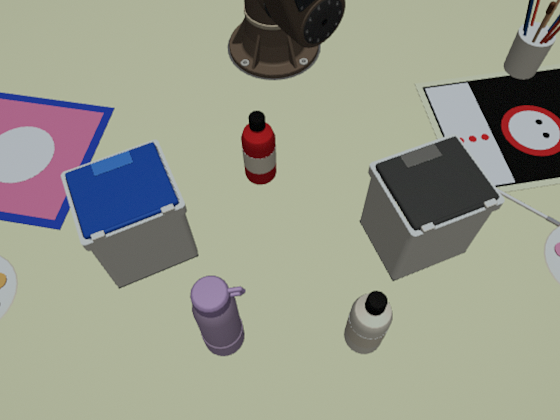

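The scene view shows the blue lid at about (302,85) with its pad at (328,78). In the side view the lid is at about (125,190) and the pad at (112,163). The red bottle stands between the bins, and the pad faces the robot.

```bash
cat > h.py <<'E'
import cv2,numpy as np
from plant import ctrl
def ray(n,u,v,z):
    p=ctrl.camera_params(n);T=p['cam_to_world']
    d=T[:3,:3]@np.array([(u-p['cx'])/p['fx'],-(v-p['cy'])/p['fy'],-1]);c=T[:3,3]
    return c+d*(z-c[2])/d[2]
def big(m):
    c,_=cv2.findContours(m.astype(np.uint8),0,1);return max(c,key=cv2.contourArea)
E
python3 - <<'E'
from h import *
for n,box in(("scene",(245,350,35,130)),("side",(55,195,140,245))):
    i=cv2.imread(f"pics/{n}0.png");h=cv2.cvtColor(i,cv2.COLOR_BGR2HSV).astype(int)
    w=np.zeros(i.shape[:2],bool);w[box[2]:box[3],box[0]:box[1]]=1
    blue=w&(abs(h[...,0]-110)<15)&(h[...,1]>120)
    pad=blue&(i[...,1]>75)
    for k,m,z in(("lid",blue,.214),("pad",pad,.2155)):
        c=big(m);P=np.array([ray(n,u,v,z)[:2] for u,v in c[:,0]])*1000
        r=cv2.minAreaRect(P.astype(np.float32));print(n,k,cv2.boundingRect(c),np.round(r[0],1),np.round(r[1],1),round(r[2],1))
    ys,xs=np.nonzero(blue);print(np.percentile(i[ys,xs,1],[5,50,85,97]))
E
```

```text
scene lid (259, 44, 87, 82) [ 570.6 -261.8] [144.  164.2] 23.9
scene pad (337, 85, 1, 1) [ 499.2 -271.8] [0. 0.] 0.0
[38. 43. 45. 70.]
side lid (66, 143, 112, 96) [ 574.8 -264.1] [147.  162.4] 23.7
side pad (90, 151, 43, 25) [ 521.7 -287.6] [28.4 70.8] 23.6
[ 56.  65.  67. 105.]
```

Both views agree: bin centre about (0.573, -0.263), yaw about 23.7°, pad about (0.522, -0.287), sizes as given. The tool yaw is within 4° of the bin's axis. I'll raise, shut the fingers and go above the pad.

Emit:
apply_moves --deltas '[{"fingers": 0, "delta_pos": [0, 0, -40], "angular": [0, 0, 0]}, {"fingers": 0, "delta_pos": [0, 0, -80], "angular": [0, 0, -1]}, {"fingers": 0, "delta_pos": [-35, 20, -90], "angular": [0, 0, -2]}, {"fingers": 0, "delta_pos": [-75, 44, -90], "angular": [0, 0, -3]}, {"fingers": 0, "delta_pos": [-115, 67, -90], "angular": [0, 0, -3.6]}, {"fingers": 0, "delta_pos": [-155, 91, -90], "angular": [0, 0, -3.6]}, {"fingers": 0, "delta_pos": [-195, 114, -90], "angular": [0, 0, -3.6]}, {"fingers": 0, "delta_pos": [-235, 138, -90], "angular": [0, 0, -3.6]}, {"fingers": 0, "delta_pos": [-275, 161, -90], "angular": [0, 0, -3.6]}, {"fingers": 0, "delta_pos": [-315, 184, -90], "angular": [0, 0, -3.6]}]'

```text
clock: 1.1
tool_pos: [0.4653, -0.351, 0.3164]
orientation: [180.0, -0.0, -156.3]
force: [0.4, -1.2, 0.3]
opening: 0.0131
gripper_force: 0.0
```

Emit:
apply_moves --deltas '[{"fingers": 0, "delta_pos": [-30, 15, 0], "angular": [0, 0, 0]}, {"fingers": 0, "delta_pos": [-60, 30, 0], "angular": [0, 0, 0]}, {"fingers": 0, "delta_pos": [-74, 38, 20], "angular": [0, 0, 0]}, {"fingers": 0, "delta_pos": [-74, 38, 50], "angular": [0, 0, 0]}, {"fingers": 0, "delta_pos": [-74, 38, 75], "angular": [0, 0, 0]}, {"fingers": 0, "delta_pos": [-74, 38, 85], "angular": [0, 0, 0]}, {"fingers": 0, "delta_pos": [-74, 38, 85], "angular": [0, 0, 0]}, {"fingers": 0, "delta_pos": [-74, 38, 85], "angular": [0, 0, 0]}]'

```text
clock: 1.9
tool_pos: [0.5174, -0.2888, 0.2326]
orientation: [-179.9, 0.0, -156.3]
force: [-0.1, -0.2, 0.6]
opening: 0.0007
gripper_force: 0.0
```

```bash
python3 - <<'E'
from h import *
print(ctrl.get_obs()['tool_pos'],ctrl.get_obs()['force'])
a=ctrl.snapshot("scene")[:,:,::-1];b=ctrl.snapshot("side")[:,:,::-1]
c=[cv2.resize(a[10:160,230:430],(400,300)),cv2.resize(b[80:230,40:240],(400,300))]
cv2.imwrite("pics/hover.png",np.hstack(c))
E
```

```text
[ 0.51742908 -0.28877475  0.23260252] [-0.07154284 -0.198926    0.56477048]
```

View pics/hover.png

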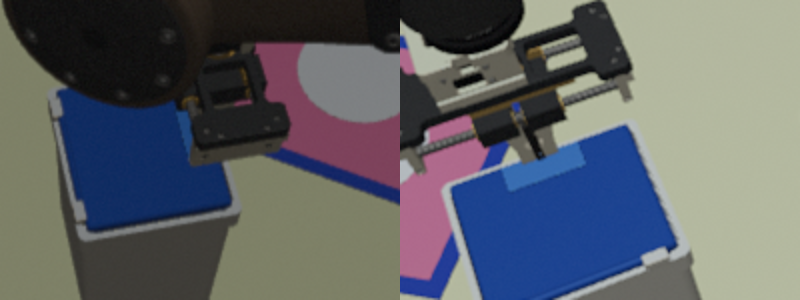

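The fingertips hover over the middle of the pad (crop pixel about (540,158), right half). Now down to just above it.

Emit:
apply_moves --deltas '[{"fingers": 0, "delta_pos": [0, 0, 7], "angular": [0, 0, 0]}, {"fingers": 0, "delta_pos": [0, 0, 14], "angular": [0, 0, 0]}, {"fingers": 0, "delta_pos": [0, 0, 17], "angular": [0, 0, 0]}, {"fingers": 0, "delta_pos": [0, 0, 18], "angular": [0, 0, 0]}, {"fingers": 0, "delta_pos": [0, 0, 19], "angular": [0, 0, 0]}, {"fingers": 0, "delta_pos": [0, 0, 19], "angular": [0, 0, 0]}]'

```text
clock: 2.6
tool_pos: [0.5167, -0.2883, 0.2127]
orientation: [180.0, -0.0, -156.3]
force: [-3.3, 1.0, 2.9]
opening: 0.0006
gripper_force: 1.7
```

Emit:
apply_moves --deltas '[{"fingers": 0, "delta_pos": [0, 0, 1], "angular": [0, 0, 0]}, {"fingers": 0, "delta_pos": [0, 0, 2], "angular": [0, 0, 0]}, {"fingers": 0, "delta_pos": [0, 0, 2], "angular": [0, 0, 0]}]'

```text
clock: 2.9
tool_pos: [0.5168, -0.2884, 0.2105]
orientation: [180.0, -0.0, -156.3]
force: [-4.1, -0.9, 3.7]
opening: 0.0005
gripper_force: 1.9
```

About 5 mm down at 3.7 N. I'll go slightly deeper, then retreat quickly up and to the front.

Emit:
apply_moves --deltas '[{"fingers": 0, "delta_pos": [0, 0, 0.7], "angular": [0, 0, 0]}, {"fingers": 0, "delta_pos": [0, 0, 0.7], "angular": [0, 0, 0]}, {"fingers": 0, "delta_pos": [25, 0, -40], "angular": [0, 0, 0]}, {"fingers": 0, "delta_pos": [60, 0, -70], "angular": [0, 0, 0]}, {"fingers": 0, "delta_pos": [100, 0, -95], "angular": [0, 0, 0]}, {"fingers": 0, "delta_pos": [120, 0, -110], "angular": [0, 0, 0]}, {"fingers": 0, "delta_pos": [120, 0, -110], "angular": [0, 0, 0]}, {"fingers": 0, "delta_pos": [120, 0, -110], "angular": [0, 0, 0]}, {"fingers": 0, "delta_pos": [120, 0, -110], "angular": [0, 0, 0]}, {"fingers": 0, "delta_pos": [120, 0, -110], "angular": [0, 0, 0]}]'

```text
clock: 3.9
tool_pos: [0.4077, -0.3361, 0.3193]
orientation: [179.9, -0.1, -156.3]
force: [1.0, 0.6, 0.4]
opening: 0.0004
gripper_force: 0.0
```

```bash
python3 - <<'E'
from h import *
print(ctrl.get_obs()['tool_pos'],ctrl.get_obs()['force'])
cv2.imwrite("pics/after.png",ctrl.snapshot("side")[:,:,::-1])
E
```

```text
[ 0.40765337 -0.33607054  0.3193356 ] [1.00068169 0.59364687 0.36960998]
```

View pics/after.png

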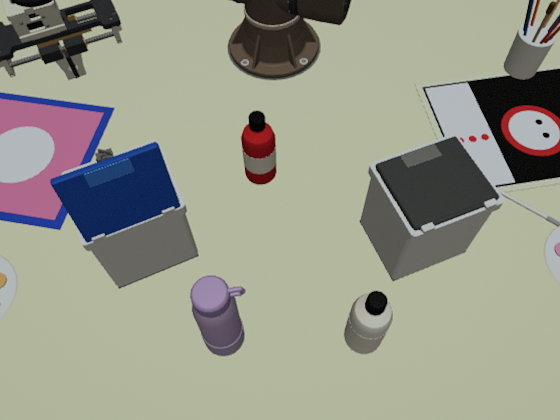

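The lid is up: its top face with the pad at (108,172) now stands towards this camera, which looks from behind. The fingers are well clear. I'll wait for the 1 s hold and check again.

Emit:
apply_moves --deltas '[{"fingers": 0, "delta_pos": [0, 0, 0], "angular": [0, 0, 0]}, {"fingers": 0, "delta_pos": [0, 0, 0], "angular": [0, 0, 0]}, {"fingers": 0, "delta_pos": [0, 0, 0], "angular": [0, 0, 0]}, {"fingers": 0, "delta_pos": [0, 0, 0], "angular": [0, 0, 0]}, {"fingers": 0, "delta_pos": [0, 0, 0], "angular": [0, 0, 0]}, {"fingers": 0, "delta_pos": [0, 0, 0], "angular": [0, 0, 0]}, {"fingers": 0, "delta_pos": [0, 0, 0], "angular": [0, 0, 0]}, {"fingers": 0, "delta_pos": [0, 0, 0], "angular": [0, 0, 0]}, {"fingers": 0, "delta_pos": [0, 0, 0], "angular": [0, 0, 0]}, {"fingers": 0, "delta_pos": [0, 0, 0], "angular": [0, 0, 0]}]'

```text
clock: 4.95
tool_pos: [0.4071, -0.3365, 0.3206]
orientation: [-180.0, 0.0, -156.3]
force: [0.4, -0.1, -0.8]
opening: 0.0003
gripper_force: 0.0
```

Emit:
apply_moves --deltas '[{"fingers": 0, "delta_pos": [0, 0, 0], "angular": [0, 0, 0]}, {"fingers": 0, "delta_pos": [0, 0, 0], "angular": [0, 0, 0]}, {"fingers": 0, "delta_pos": [0, 0, 0], "angular": [0, 0, 0]}, {"fingers": 0, "delta_pos": [0, 0, 0], "angular": [0, 0, 0]}, {"fingers": 0, "delta_pos": [0, 0, 0], "angular": [0, 0, 0]}, {"fingers": 0, "delta_pos": [0, 0, 0], "angular": [0, 0, 0]}, {"fingers": 0, "delta_pos": [0, 0, 0], "angular": [0, 0, 0]}, {"fingers": 0, "delta_pos": [0, 0, 0], "angular": [0, 0, 0]}]'

```text
clock: 5.75
tool_pos: [0.4071, -0.3365, 0.3206]
orientation: [-180.0, 0.0, -156.3]
force: [-0.3, -0.6, -0.1]
opening: 0.001
gripper_force: 0.0
```

```bash
python3 - <<'E'
from h import *
a=ctrl.snapshot("scene")[:,:,::-1];b=ctrl.snapshot("side")[:,:,::-1]
cv2.imwrite("pics/end.png",np.hstack([cv2.resize(x,(400,300)) for x in(a,b)]))
E
```

```text
(no output)
```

View pics/end.png

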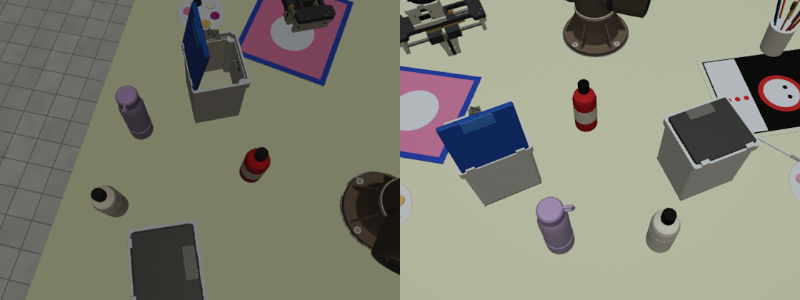

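The blue lid stands near upright (scene half (195,45), side half (485,140)). The fingers are clear, the dark lid is shut, and nothing else has moved.

```bash
python3 -c "
from plant import ctrl
print(ctrl.close_job())"
```

```text
the job is handed in; nothing more can be done
None
```

The blue-lidded bin was pressed open at about 4 N and its lid stands near upright, untouched since; the dark-lidded bin is still shut, nothing else has visibly moved, and the job is handed in at about 6 s, though the hand-in returned no verdict.

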